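# Make up the waxing and dyeing trays for an egg-decorating class

### The job

Make up two trays for the egg-decorating class from the stock on the table: on the waxing tray, the one with two empty square bays, lay the wax stylus in the long bay and stand the candle and the beeswax block in the two square bays, one in each, either way round; on the dyeing tray, the one with the pin block, lay the spoon in the long bay and stand the small jar in the free square bay. Everything must sit fully inside its bay, flat on the tray's floor and the right way up, candle and jar kept upright and set down, not dropped; leave the large jar where it stands.

Things in the scene. Friction and masses are not known exactly. Their poses are not given: they have to be found in the camera images.
- waxing_tray: fixed plywood tray, 160 (x) by 190 mm (y), origin: centre of underside. Floor 5 mm above origin; walls 5 mm thick, 8 mm above the floor. Long bay 72 (x) by 180 mm (y) inside, centre x -39, y 0 mm. Square bays 73 (x) by 87 mm (y) inside, centres x +38, y +46 and -46 mm. Both square bays start empty.
- dyeing_tray: fixed plywood tray, 160 (x) by 190 mm (y), origin: centre of underside. Floor 5 mm above origin; walls 5 mm thick, 8 mm above the floor. Long bay 72 (x) by 180 mm (y) inside, centre x -39, y 0 mm. Square bays 73 (x) by 87 mm (y) inside, centres x +38, y +46 and -46 mm. The bay at y -46 is filled by a brown drying block with upright steel pins (33 mm above the table); the bay at y +46 is free.
- stylus: wax stylus lying flat: square brown wooden handle 14 by 14 mm with rounded edges, 95 mm long from x = -67 to x = +28 mm, then a thin steel neck and a narrow brass funnel 14 mm wide, ending at x = +75 mm. Origin on its underside (the table level), x along the handle towards the funnel; 30 g, balanced about x = -8 mm. Grip the handle across, there.
- spoon: small dipping spoon lying flat: square brown wooden handle 14 by 14 mm with rounded edges, 95 mm long from x = -75 to x = +20 mm, then a steel neck and a round steel bowl 41 mm wide and 12 mm high centred at x = +58 mm, ending at x = +79 mm. Origin on its underside (the table level), x along the handle towards the bowl; 45 g, balanced about x = -8 mm. Grip the handle across, there.
- candle: white candle 22 mm thick, upright in a round brass holder: foot 56 mm across and 7 mm high, socket 29 mm across up to 20 mm, candle on up to 62 mm, then a 5 mm wick; one rigid piece, 140 g. Origin at the centre of the underside, z up. Grip the candle between 25 and 60 mm height.
- beeswax: honey-brown block of beeswax, 54 mm (its x) by 36 mm (its y) by 26 mm high. Origin at the centre of the underside, z up. 45 g. Grip it across its 36 mm.
- small_jar: small amber glass jar with a white cap, 44 mm across, 50 mm high, closed, 80 g. Origin at the centre of the underside, z up.
- large_jar: large amber glass jar with a white cap, 62 mm across, 66 mm high, closed. Not part of either kit: it stays where it stands. Origin at the centre of the underside, z up.

How it is judged:
By the outcome, as a careful person would: the job done as asked, in the order asked, and still so for the second after the job is handed in, with the robot touching nothing.
It also fails if it takes over 128 s, if anything falls off the work surface, if the arm or the gripper's body presses on something with over 40 N, if the wrist force passes 120 N, or if a joint passes its speed limit or range.

### The arm

A 6-joint arm with a two-finger parallel gripper is mounted at the origin on the work surface. World frame = base frame: x ahead of the robot, y to its left, z up, the work surface at z = 0. Lengths are in m, angles in rad, forces in N, time in s.
With the tool pointing down it reaches from about 0.325 to 0.775 m from the base axis. Payload 5.5 kg.
Tool frame: the origin (TCP) lies midway between the tips of the shut fingers; the grasp point (between the pads) lies 19 mm behind it; z points along the fingers, y is the line along which they close (so a half turn about z gives the same grasp; the last joint's range is limited). The gripper opens to 88 mm and grips with 3 to 60 N. Pads are 20 mm wide; open, the fingers measure 115 mm over their backs; the gripper's body (75 mm by 178 mm) begins 61 mm behind the grasp point.
Start: joints at [-1.259, 0.091, 1.231, -0, 1.82, -0.057], TCP at [0.216, -0.56, 0.2] pointing down, gripper open.
Joint ranges: [-2.87, 2.87], [-0.86, 2.18], [0.17, 2.46], [-1.51, 4.65], [0.06, 2.69], [-2.65, 2.65]. Speed limits (rad/s): [2.57, 2.57, 3.01, 3.14, 3.14, 3.14].

### API

Orientations are given as a unit quaternion [x, y, z, w].
In Python, from station import ctrl gives the robot as it stands.
- The arm moves only by the tool jog_arm, never from a script. Its argument "motion" is a list that holds one entry, the list of rows, each a list of 7 numbers: the turn, a rotation vector about the tool's x, y, z in degrees, then the shift along the tool's x, y, z in mm, then the gripper's target within -1 to 1 (fully open at 1, half-way at 0, shut at -1). In form: [[[wx, wy, wz, x, y, z, grip], ...]]. A call has 1 to 20 rows; each row is the pose to reach, as a shift and turn from the pose commanded when the call began, along the tool's axes at that moment; what a row does not reach only later rows make up. A row lasts 1/10 s, in which the tool goes at most 50 mm and 8.59 degrees, less where a joint would pass 70% of its speed; a pose out of reach is approached as far as the arm can. A call with a gripper value outside its range is refused whole. The fingers move at their own pace and stop on an object; "newtons" is the grip in N (left out, the last holds). Time passes only in rows, so rows that repeat a pose let the fingers close. It gives the time, the measured TCP pose, the force, the opening and the grip force at its end, in the units of the state.
- ctrl.get_state(): the state, without advancing time (a new reading comes with each control period).
- ctrl.read_camera(name): name is "scene" or "side" or "wrist"; returns (picture, depth): 384x512x3 uint8, blue, green, red; 384x512 float32, m along the optical axis (not along the pixel's ray), 0 where there is no reading.
- ctrl.camera_params(name): a dict with "camera_matrix" (3x3 intrinsics, pixels), "R" (3x3) and "t" (3): a world point X has camera coordinates R X + t. Camera axes: x right, y down, z forward; pixel columns grow to the right and rows downward; lengths in m; the calibration is good to about 2 mm. A picture is of the moment at which its call begins: read the wrist's pose just before it. camera_params takes no time and is no camera call; for the wrist camera it gives the pose at the moment of the call.
- ctrl.hand_in(): hands the job in; it is judged then, once.
The state is a dict: "t": time; "qpos": joint angles; "dq": joint speeds; "tau": joint torques, N m; "ee_pos": TCP position; "tcp_rot": TCP orientation; "wrist_force": force on the tool from outside, world axes, zero at the start; "moment": the same for the moment, N m; "width": finger opening in m; "gripper_force": force on a finger pad.
Only numpy, scipy, OpenCV 4.12 (cv2) and the standard library are available. Lean on these libraries where they do the work, as an engineer would, in place of code of your own. Each camera call takes 0.05 s, during which the arm holds its last target. There are 200 camera calls.

## Working session

There is one attempt and no reset: what is moved stays moved. The work goes in short steps, Python scripts to look and compute and a tool call to move; the robot and the scene stay as the last step left them, time stands still between calls to the robot, and variables do not carry over. Pictures are saved under pics/ and viewed, at most 14 in all, crops included, and the job is handed in when it is done.

Besides the shell and the picture viewer there is one more tool, called after "Emit:" as name([rows], argument=value, ...), one row to a line, values as JSON. jog_arm: Moves the arm, as the interface text tells. Its arguments: {"type":"object","properties":{"motion":{"type":"array"},"newtons":{"type":"number"}},"required":["motion"]}

```bash
ls; mkdir -p pics; cat > h.py <<'E'
import numpy as np, cv2
from station import ctrl
def ray(name,uv,z,p=None):
    p=p or ctrl.camera_params(name); K,R,t=[np.array(p[k],float) for k in("camera_matrix","R","t")]
    d=R.T@np.linalg.inv(K)@np.array([uv[0],uv[1],1.]); c=-R.T@t
    return c+d*(z-c[2])/d[2]
def cloud(name,dep,p):
    K,R,t=[np.array(p[k],float) for k in("camera_matrix","R","t")]
    v,u=np.mgrid[:dep.shape[0],:dep.shape[1]]
    P=np.stack([(u-K[0,2])/K[0,0]*dep,(v-K[1,2])/K[1,1]*dep,dep],-1)
    W=(P-t)@R; W[dep==0]=np.nan; return W
E
python3 - <<'E'
from h import *
s=ctrl.get_state(); print({k:np.round(v,3).tolist() for k,v in s.items()})
for n in("scene","side","wrist"):
    p=ctrl.camera_params(n); im,d=ctrl.read_camera(n)
    cv2.imwrite(f"pics/{n}0.png",im); np.savez(f"{n}0.npz",im=im,d=d,K=p["camera_matrix"],R=p["R"],t=p["t"])
    print(n,np.round(-np.array(p["R"]).T@p["t"],3),(d>0).mean())
cv2.imwrite("pics/both0.png",cv2.resize(cv2.imread("pics/scene0.png"),(800,600)))
E
```

```text
pics
{'t': 0.0, 'qpos': [-1.259, 0.092, 1.232, -0.0, 1.82, -0.057], 'dq': [0.001, 0.001, 0.001, -0.001, -0.001, -0.001], 'tau': [-0.001, -44.646, -40.644, 0.07, 0.03, -0.0], 'ee_pos': [0.216, -0.559, 0.199], 'tcp_rot': [0.983, 0.183, -0.0, -0.001], 'wrist_force': [-0.135, -0.089, 0.216], 'moment': [-0.024, 0.012, -0.035], 'gripper_force': 0.0, 'width': 0.088}
scene [1.253 0.065 0.833] 0.9961090087890625
side [-0.13   0.709  0.67 ] 0.9961344401041666
wrist [ 0.293 -0.53   0.384] 0.9960530598958334
```

View pics/both0.png

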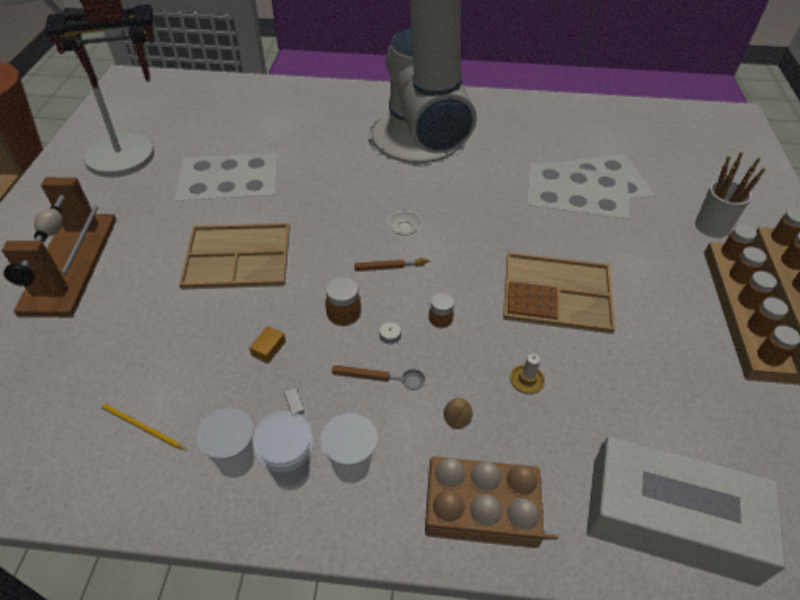

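View pics/side0.png

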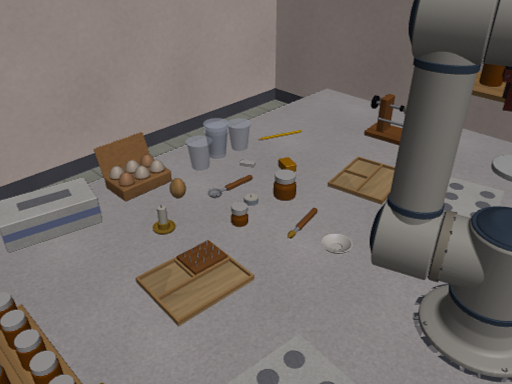

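The scene picture (800 px wide) shows the waxing tray at (235,255), the dyeing tray at (558,292), the stylus at (392,265) and the spoon at (378,376). The candle is at (528,372), the beeswax at (267,344), the small jar at (441,310) and the large jar at (343,300).

```bash
cat > m.py <<'E'
from h import *
from scipy import ndimage
z=np.load("scene0.npz"); W=cloud("scene",z["d"],dict(camera_matrix=z["K"],R=z["R"],t=z["t"])); im=z["im"]
P=dict(camera_matrix=z["K"],R=z["R"],t=z["t"])
def box(c,w,h): 
    m=np.zeros(W.shape[:2],bool); x,y=int(c[0]*.64),int(c[1]*.64); m[y-h:y+h,x-w:x+w]=1; return m
tab=box((470,230),15,8); print("table z",np.nanmedian(W[tab][:,2]))
sat=cv2.cvtColor(im,cv2.COLOR_BGR2HSV)[...,1]
def rect(m,zz,n):
    l,k=ndimage.label(m); 
    m=l==1+np.argmax(ndimage.sum(m,l,range(1,k+1)))
    c=max(cv2.findContours(m.astype(np.uint8),cv2.RETR_EXTERNAL,cv2.CHAIN_APPROX_NONE)[0],key=len)[:,0]
    q=np.array([ray("scene",p,zz,P)[:2] for p in c])
    r=cv2.minAreaRect((q*1000).astype(np.float32)); print(n,m.sum(),"rect mm",np.round(r[0],1),np.round(r[1],1),round(r[2],1)); return m
for n,c,w,h,zz in(("wax",(235,255),45,30,.013),("dye",(558,292),48,32,.013),("stylus",(392,265),30,9,.007),("spoon",(378,376),34,14,.007),("bees",(267,344),16,14,.0)):
    b=box(c,w,h); m=rect(b&(sat>70),zz,n)
    if n in("stylus","spoon"):
        q=np.array([ray("scene",p[::-1],.01,P)[:2] for p in np.argwhere(m)]); ce=q.mean(0); u=np.linalg.svd(q-ce)[2][0]; s=(q-ce)@u
        print("  c",ce.round(4),"dir deg",np.degrees(np.arctan2(u[1],u[0])).round(1),s.min().round(3),s.max().round(3))
for n,c,w,h,lo,hi in(("bees",(267,344),16,14,.02,.03),("candle",(530,368),14,18,.03,.07),("small",(441,305),14,18,.046,.06),("large",(343,295),16,22,.06,.075)):
    b=box(c,w,h)&(W[...,2]>lo)&(W[...,2]<hi); q=W[b]; print(n,b.sum(),"med",np.median(q,0).round(4),"max z",q[:,2].max().round(4))
    zz={"bees":.026,"candle":.05,"small":.05,"large":.066}[n]; rect(b,zz,n+" top")
cr=im[140:270,100:400]; cv2.imwrite("pics/crop1.png",cv2.resize(cr,None,fx=2.66,fy=2.66,interpolation=cv2.INTER_CUBIC))
E
python3 m.py
```

```text
table z 0.00010464887121925431
wax 2548 rect mm [ 446.4 -310.8] [169.3 190.6] 8.9
dye 2920 rect mm [473.5 293.4] [190.5 167.9] 86.5
stylus 152 rect mm [439.3 -36.9] [19.8 92.7] 12.0
  c [ 0.4424 -0.0374] dir deg 102.2 -0.045 0.047
spoon 196 rect mm [687.9 -39.2] [92.5 16.6] 87.2
  c [ 0.6899 -0.0386] dir deg 87.1 -0.046 0.046
bees 330 rect mm [ 641.8 -205.6] [47.  66.4] 70.0
bees 246 med [ 0.6562 -0.1989  0.0256] max z 0.0298
bees top 246 rect mm [ 656.4 -198.7] [37.9 56. ] 68.8
candle 117 med [0.6766 0.2302 0.0584] max z 0.0675
candle top 117 rect mm [672.4 230.7] [20.3 43.9] 72.7
small 142 med [0.5585 0.0849 0.0501] max z 0.0536
small top 141 rect mm [557.9  85.3] [42.3 37.3] 2.2
large 268 med [ 0.5655 -0.0856  0.0661] max z 0.0695
large top 267 rect mm [566.  -85.8] [57.4 50.4] 8.1
```

View pics/crop1.png

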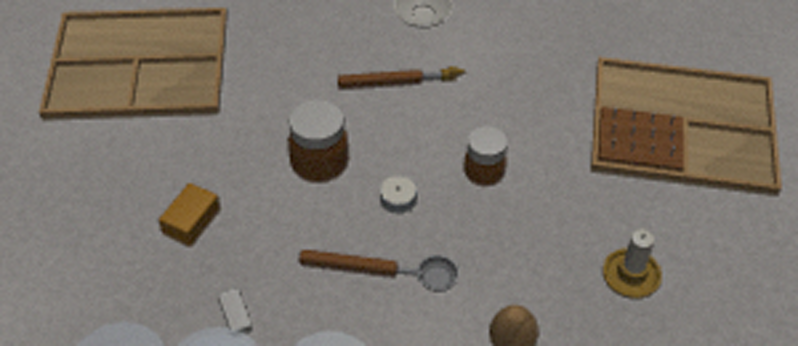

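The crop confirms the tray layouts: the pins are on the -y side of the dyeing tray, and both long bays are nearest the robot. Next I'll get a wrist view of the waxing tray.

```bash
cat >> h.py <<'E'
from scipy.spatial.transform import Rotation as Ro
def go(*T):
    "targets (x,y,z m, yaw deg of tool x) -> row numbers from the present pose"
    s=ctrl.get_state(); R=Ro.from_quat(s["tcp_rot"]).as_matrix(); y0=np.degrees(np.arctan2(R[1,0],R[0,0]))
    print("now",np.round(s["ee_pos"],4),"yaw",y0.round(1),"t",round(s["t"],1))
    c,n=np.cos(np.radians(y0)),np.sin(np.radians(y0)); R0=np.array([[c,n,0],[n,-c,0],[0,0,-1]])
    for x,y,z,w in T: print("row",[0,0,round((y0-w+180)%360-180,1)]+np.round(R0.T@(np.array([x,y,z])-s["ee_pos"])*1000,1).tolist())
E
python3 -c "
from h import *
go((.44,-.385,.22,97),(.35,-.47,.22,60)); print(ctrl.camera_params('wrist')['camera_matrix'])"
```

```text
now [ 0.2162 -0.5594  0.1992] yaw 21.1 t 0.1
row [0, 0, np.float64(-75.9), 271.6, -82.0, -20.8]
row [0, 0, np.float64(-38.9), 157.0, -35.2, -20.8]
[[319.45458374   0.         259.80242162]
 [  0.         319.45458374 194.5728804 ]
 [  0.           0.           1.        ]]
```

Emit:
jog_arm([
  [[0, 0, -8, 27, -8, -2, 1], [0, 0, -16, 54, -16, -4, 1], [0, 0, -24, 81, -24, -6, 1], [0, 0, -32, 108, -32, -8, 1], [0, 0, -40, 136, -41, -10, 1], [0, 0, -48, 170, -50, -13, 1], [0, 0, -56, 205, -60, -16, 1], [0, 0, -64, 235, -70, -18, 1], [0, 0, -72, 258, -78, -20, 1], [0, 0, -76, 272, -82, -21, 1], [0, 0, -76, 272, -82, -21, 1], [0, 0, -76, 272, -82, -21, 1], [0, 0, -76, 272, -82, -21, 1]],
])

```text
t: 1.45
ee_pos: [0.4397, -0.3857, 0.2208]
tcp_rot: [0.663, 0.749, -0.0, -0.0]
wrist_force: [-0.1, -0.1, 0.2]
width: 0.0878
gripper_force: 0.0
```

```bash
cat >> h.py <<'E'
def snap(n,tag):
    p=ctrl.camera_params(n); im,d=ctrl.read_camera(n); cv2.imwrite(f"pics/{tag}.png",im)
    np.savez(f"{tag}.npz",im=im,d=d); return im,d,p
def fitrect(m,zz,p,n=""):
    k,l,st,_=cv2.connectedComponentsWithStats(m.astype(np.uint8)); m=l==1+np.argmax(st[1:,4])
    c=max(cv2.findContours(m.astype(np.uint8),cv2.RETR_EXTERNAL,cv2.CHAIN_APPROX_NONE)[0],key=len)[:,0]
    q=np.array([ray("",u,zz,p)[:2] for u in c]); r=cv2.minAreaRect((q*1000).astype(np.float32)); b=cv2.boxPoints(r)
    print(n,m.sum(),"rect",np.round(r[0],1),np.round(r[1],1),round(r[2],1),"px",c.min(0),c.max(0)); return m
E
python3 - <<'E'
from h import *
im,d,p=snap("wrist","w1"); W=cloud("wrist",d,p)
go((.44,-.385,.22,97)); print(np.nanmedian(W[...,2]),d[d>0].min())
fitrect((W[...,2]>.010)&(W[...,2]<.02),.013,p,"tray walls")
fitrect((W[...,2]>.003)&(W[...,2]<.02),.013,p,"tray")
E
```

```text
now [ 0.4396 -0.3858  0.2208] yaw 97.0 t 1.5
row [0, 0, np.float64(-0.0), 0.8, 0.5, 0.8]
0.0017942755432861276 0.068323776
tray walls 3882 rect [ 443.1 -311.8] [160.2 190.2] 8.9 px [196  11] [341 183]
tray 22782 rect [ 443.4 -311.7] [160.7 190.2] 8.9 px [196  11] [341 183]
```

View pics/w1.png

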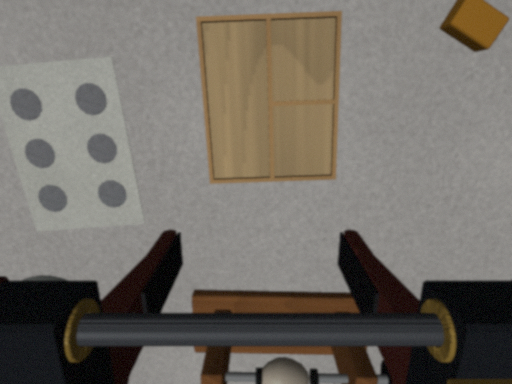

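The wrist view shows the waxing tray walls at px (196..341, 11..183), giving centre (443.3, -311.7) and yaw 8.9°. Next is the stylus.

Emit:
jog_arm([
  [[0, 0, -1, 20, 2, 0, 1], [0, 0, -2, 55, 6, 0, 1], [0, 0, -3, 100, 11, 0, 1], [0, 0, -4, 145, 17, 5, 1], [0, 0, -5, 190, 22, 10, 1], [0, 0, -5, 230, 26, 15, 1], [0, 0, -5, 256, 30, 20, 1], [0, 0, -5, 264, 32, 20, 1], [0, 0, -5, 264, 32, 20, 1], [0, 0, -5, 264, 32, 20, 1], [0, 0, -5, 264, 32, 20, 1]],
])

```text
t: 2.6
ee_pos: [0.4394, -0.1206, 0.2011]
tcp_rot: [0.629, 0.777, -0.0, 0.0]
wrist_force: [-0.3, -0.4, 0.2]
width: 0.0877
gripper_force: 0.0
```

```bash
cat >> h.py <<'E'
def handle(im,d,p,zz=.014,near=None):
    W=cloud("wrist",d,p); hsv=cv2.cvtColor(im,cv2.COLOR_BGR2HSV)
    m=(W[...,2]>.009)&(W[...,2]<.02)&(hsv[...,1]>110)&(hsv[...,0]<15)
    if near is not None: m&=np.hypot(W[...,0]-near[0],W[...,1]-near[1])<.09
    m=fitrect(m,zz,p,"handle"); return m
E
python3 - <<'E'
from h import *
im,d,p=snap("wrist","w2"); handle(im,d,p,near=(.442,-.037)); go((.44,-.026,.1,102))
E
```

```text
handle 803 rect [442.  -36.6] [11.2 91.3] 11.8 px [272  51] [283 137]
now [ 0.4394 -0.1205  0.2011] yaw 102.0 t 2.6
row [0, 0, np.float64(0.0), 92.3, 20.2, 101.1]
```

View pics/w2.png

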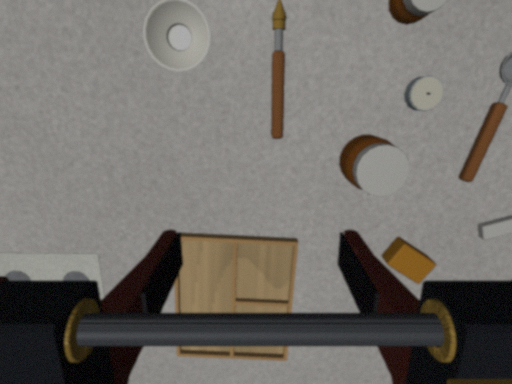

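The view shows the stylus handle at px (272..283, 51..137), pointing to 101.8°, with the large jar at (380,168). I'll pick the stylus up now.

Emit:
jog_arm([
  [[0, 0, 0, 20, 4, 20, 0], [0, 0, 0, 50, 11, 50, 0], [0, 0, 0, 80, 17, 85, 0], [0, 0, 0, 93, 20, 125, 0], [0, 0, 0, 93, 20, 155, 0], [0, 0, 0, 93, 20, 178, 0], [0, 0, 0, 93, 20, 192, 0], [0, 0, 0, 93, 20, 198, 0], [0, 0, 0, 93, 20, 198, 0], [0, 0, 0, 93, 20, 198, 0], [0, 0, 0, 93, 20, 198, -1], [0, 0, 0, 93, 20, 198, -1], [0, 0, 0, 93, 20, 198, -1], [0, 0, 0, 93, 20, 198, -1], [0, 0, 0, 93, 20, 198, -1]],
], newtons=15)

```text
t: 4.15
ee_pos: [0.4395, -0.024, 0.0031]
tcp_rot: [0.628, 0.778, 0.0, 0.0]
wrist_force: [-0.2, -0.0, 0.0]
width: 0.0074
gripper_force: 0.0
```

```bash
cat >> h.py <<'E'
def tray(o,yaw,x,y):
    a=np.radians(yaw); return o[0]+(x*np.cos(a)-y*np.sin(a))/1000, o[1]+(x*np.sin(a)+y*np.cos(a))/1000
WX=((.4433,-.3117),8.9)
E
python3 - <<'E'
from h import *
x,y=tray(*WX,-39,-12); go((x,y,.12,98.9),(x,y,.009,98.9)); print(ctrl.get_state()["gripper_force"],ctrl.get_state()["width"])
E
```

```text
now [ 0.4395 -0.024   0.0031] yaw 102.1 t 4.2
row [0, 0, np.float64(3.2), -291.8, -96.3, -116.9]
row [0, 0, np.float64(3.2), -291.8, -96.3, -5.9]
0.0 0.007429886181402089
```

```bash
python3 - <<'E'
from h import *
im,d,p=snap("wrist","w3"); s=ctrl.get_state(); print(s["width"],s["gripper_force"])
im2,_,_=snap("side","s3"); cv2.imwrite("pics/s3c.png",np.hstack([im[:,80:440],cv2.resize(im2[170:270,230:340],None,fx=3.84,fy=3.84)[:384]]))
E
```

```text
0.00368162594652149 0.0
```

View pics/s3c.png

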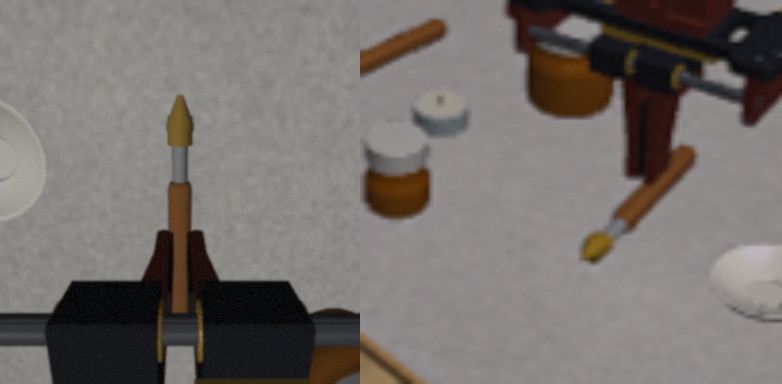

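```bash
python3 - <<'E'
from h import *
im,d,p=snap("wrist","w4"); s=ctrl.get_state(); print(s["width"],s["gripper_force"],s["wrist_force"],s["ee_pos"])
W=cloud("wrist",d,p); R=Ro.from_quat(s["tcp_rot"]).as_matrix(); T=(W-s["ee_pos"])@R*1000
for r in range(180,320,10):
    print(r,[tuple(np.round(T[r,c],0).astype(int)) for c in (240,248,252,256,260,264,268,275,285)])
cv2.imwrite("pics/w4c.png",cv2.resize(im[170:330,180:340],(640,640),interpolation=cv2.INTER_CUBIC))
E
```

```text
0.0004909602887146576 0.0 [ 0.22403209 -1.0719834   0.01191009] [ 0.43942068 -0.02404143  0.00302607]
180 [(np.int64(33), np.int64(-12), np.int64(3)), (np.int64(33), np.int64(-7), np.int64(2)), (np.int64(35), np.int64(-4), np.int64(-5)), (np.int64(36), np.int64(-2), np.int64(-9)), (np.int64(36), np.int64(0), np.int64(-10)), (np.int64(35), np.int64(3), np.int64(-7)), (np.int64(33), np.int64(5), np.int64(3)), (np.int64(33), np.int64(10), np.int64(3)), (np.int64(33), np.int64(16), np.int64(3))]
190 [(np.int64(27), np.int64(-12), np.int64(2)), (np.int64(30), np.int64(-7), np.int64(-8)), (np.int64(30), np.int64(-4), np.int64(-11)), (np.int64(31), np.int64(-2), np.int64(-12)), (np.int64(31), np.int64(0), np.int64(-11)), (np.int64(31), np.int64(3), np.int64(-11)), (np.int64(30), np.int64(5), np.int64(-10)), (np.int64(27), np.int64(10), np.int64(2)), (np.int64(27), np.int64(16), np.int64(2))]
200 [(np.int64(20), np.int64(-12), np.int64(3)), (np.int64(24), np.int64(-7), np.int64(-10)), (np.int64(25), np.int64(-4), np.int64(-12)), (np.int64(25), np.int64(-2), np.int64(-11)), (np.int64(25), np.
[... 3961 characters left out ...]
), np.int64(-116)), (np.int64(7), np.int64(-1), np.int64(-80)), (np.int64(-41), np.int64(0), np.int64(-13)), (np.int64(30), np.int64(1), np.int64(-112)), (np.int64(33), np.int64(2), np.int64(-117)), (np.int64(33), np.int64(4), np.int64(-117)), (np.int64(34), np.int64(6), np.int64(-118))]
310 [(np.int64(33), np.int64(-4), np.int64(-121)), (np.int64(33), np.int64(-2), np.int64(-121)), (np.int64(32), np.int64(-2), np.int64(-120)), (np.int64(2), np.int64(-1), np.int64(-80)), (np.int64(-50), np.int64(0), np.int64(-11)), (np.int64(27), np.int64(1), np.int64(-112)), (np.int64(32), np.int64(2), np.int64(-119)), (np.int64(34), np.int64(4), np.int64(-122)), (np.int64(34), np.int64(6), np.int64(-122))]
```

View pics/w4c.png

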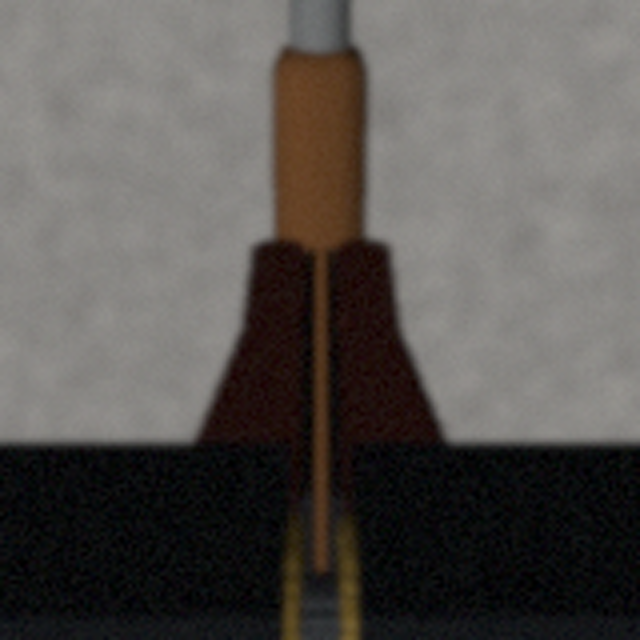

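The close-up shows the shut fingers ending at row 230, about 22 mm behind the stated TCP and above the handle, so the grip closed on nothing. I'll reopen and go 18 mm lower, watching the force.

Emit:
jog_arm([
  [[0, 0, 0, 0, 0, 0, 0], [0, 0, 0, 0, 0, 0, 0], [0, 0, 0, 0, 0, 0, 0], [0, 0, 0, 0, 0, 0, 0], [0, 0, 0, 0, 0, 4, 0], [0, 0, 0, 0, 0, 8, 0], [0, 0, 0, 0, 0, 11, 0], [0, 0, 0, 0, 0, 14, 0], [0, 0, 0, 0, 0, 14, 0]],
])

```text
t: 5.2
ee_pos: [0.439, -0.024, -0.0117]
tcp_rot: [0.628, 0.778, -0.0, -0.0]
wrist_force: [0.5, -0.4, 0.1]
width: 0.0443
gripper_force: 0.0
```

```bash
python3 - <<'E'
from h import *
im,d,p=snap("wrist","w5"); s=ctrl.get_state(); print(s["width"],s["wrist_force"],s["ee_pos"])
W=cloud("wrist",d,p); R=Ro.from_quat(s["tcp_rot"]).as_matrix(); T=(W-s["ee_pos"])@R*1000
m=(np.abs(T[...,0]-11)<4)&(np.abs(T[...,1])<50)&(np.abs(T[...,1])>15)
zz=T[...,2][m]; print(np.histogram(zz,bins=range(-40,8,4)))
b=(W[...,2]>.009)&(W[...,2]<.02)&(np.abs(T[...,1])<20)&(T[...,0]<60)&(T[...,0]>-40); print(T[b].min(0),T[b].max(0),np.median(T[b],0))
E
```

```text
0.04397939049073663 [ 0.39200014 -0.46235554  0.30331014] [ 0.43920361 -0.02404065 -0.01131203]
(array([148, 136, 112, 123,  23,   0, 550, 967,   0,   0,   0]), array([-40, -36, -32, -28, -24, -20, -16, -12,  -8,  -4,   0,   4]))
[-39.96667246  -7.01432167 -27.73830455] [ 59.93514391   7.05283308 -20.30045004] [ 11.06085109   0.19631132 -25.08370584]
```

Emit:
jog_arm([
  [[0, 0, 0, 0, 0, 3, 0], [0, 0, 0, 0, 0, 6, 0], [0, 0, 0, 0, 0, 7.5, 0], [0, 0, 0, 0, 0, 7.5, -1], [0, 0, 0, 0, 0, 7.5, -1], [0, 0, 0, 0, 0, 7.5, -1], [0, 0, 0, 0, 0, 7.5, -1], [0, 0, 0, 0, 0, 7.5, -1], [0, 0, 0, 0, 0, 7.5, -1]],
], newtons=15)

```text
t: 6.15
ee_pos: [0.4395, -0.0241, -0.0183]
tcp_rot: [0.628, 0.778, 0.0, 0.0]
wrist_force: [0.2, -0.5, 0.7]
width: 0.0136
gripper_force: 15.0
```

```bash
python3 - <<'E'
from h import *
x,y=tray(*WX,-39,-12); go((x,y,.10,98.9),(x,y,-.0115,98.9))
E
```

```text
now [ 0.4395 -0.0241 -0.0183] yaw 102.1 t 6.2
row [0, 0, np.float64(3.2), -291.8, -96.4, -118.3]
row [0, 0, np.float64(3.2), -291.8, -96.4, -6.8]
```

Emit:
jog_arm([
  [[0, 0, 0, 0, 0, -10, -1], [0, 0, 0, 0, 0, -35, -1], [0, 0, 0, -10, -3, -65, -1], [0, 0, 1, -35, -12, -90, -1], [0, 0, 1, -75, -25, -100, -1], [0, 0, 2, -115, -38, -100, -1], [0, 0, 2, -155, -51, -100, -1], [0, 0, 3, -195, -64, -100, -1], [0, 0, 3, -235, -77, -100, -1], [0, 0, 3, -268, -88, -100, -1], [0, 0, 3, -286, -94, -95, -1], [0, 0, 3, -292, -96, -80, -1], [0, 0, 3, -292, -96, -60, -1], [0, 0, 3, -292, -96, -40, -1], [0, 0, 3, -292, -96, -24, -1], [0, 0, 3, -292, -96, -14, -1], [0, 0, 3, -292, -96, -8, -1], [0, 0, 3, -292, -96, -5.5, -1], [0, 0, 3, -292, -96, -5.5, -1]],
])

```text
t: 8.05
ee_pos: [0.4073, -0.3298, -0.0125]
tcp_rot: [0.649, 0.761, -0.0, 0.0]
wrist_force: [-0.2, -0.1, -0.0]
width: 0.0137
gripper_force: 15.0
```

```bash
python3 - <<'E'
from h import *
x,y=tray(*WX,-39,-12); go((x,y,-.013,98.9)); print(ctrl.get_state()["wrist_force"])
E
```

```text
now [ 0.4073 -0.3298 -0.0125] yaw 99.1 t 8.1
row [0, 0, np.float64(0.2), 0.4, -0.6, 0.5]
[-0.16187029 -0.06174496 -0.02170824]
```

Emit:
jog_arm([
  [[0, 0, 0, 0, 0, 0.7, -0.3], [0, 0, 0, 0, 0, 0.7, -0.3], [0, 0, 0, 0, 0, 0.7, -0.3], [0, 0, 0, 0, 0, -20, -0.3], [0, 0, 0, 0, 0, -60, -0.3], [0, 0, 0, 15, 11, -100, -0.3], [0, 0, 1, 45, 33, -140, 0], [0, 0, 2, 80, 60, -170, 0], [0, 0, 3, 116, 87, -170, 0], [0, 0, 4, 152, 114, -170, 0], [0, 0, 4, 188, 141, -170, 0], [0, 0, 4, 224, 168, -170, 0], [0, 0, 4, 260, 195, -170, 0], [0, 0, 4, 296, 222, -170, 0], [0, 0, 4, 332, 249, -170, 0], [0, 0, 4, 368, 276, -170, 0], [0, 0, 4, 400, 300, -170, 0], [0, 0, 4, 424, 318, -170, 0], [0, 0, 4, 435, 325, -170, 0], [0, 0, 4, 435, 325, -170, 0]],
])

```text
t: 10.05
ee_pos: [0.6588, 0.1525, 0.1564]
tcp_rot: [0.674, 0.739, -0.0, -0.0]
wrist_force: [-0.8, -1.3, -0.3]
width: 0.0439
gripper_force: 0.0
```

```bash
python3 - <<'E'
from h import *
im,d,p=snap("wrist","w6"); W=cloud("wrist",d,p); go((.675,.23,.15,95))
for lo,hi,zz in((.003,.012,.007),(.055,.0645,.062)):
    m=(W[...,2]>lo)&(W[...,2]<hi)&(np.hypot(W[...,0]-.675,W[...,1]-.23)<.05)
    fitrect(m,zz,p,str(lo)); print(np.median(W[m],0))
ims,_,_=snap("scene","sc6"); cv2.imwrite("pics/sc6c.png",np.hstack([cv2.resize(ims[130:200,100:200],None,fx=4,fy=4)[:280],cv2.resize(im[:280],(380,280))]))
E
```

```text
now [0.6587 0.1511 0.1568] yaw 95.2 t 10.1
row [0, 0, np.float64(0.2), 77.1, 23.4, 6.8]
0.003 1744 rect [670.  231.7] [55.1 54.8] 50.5 px [250  71] [305 128]
[0.66887978 0.23292482 0.00534088]
0.055 523 rect [670.1 231.6] [21.  20.1] 5.2 px [269  88] [294 113]
[0.66962823 0.23162437 0.0622456 ]
```

View pics/sc6c.png

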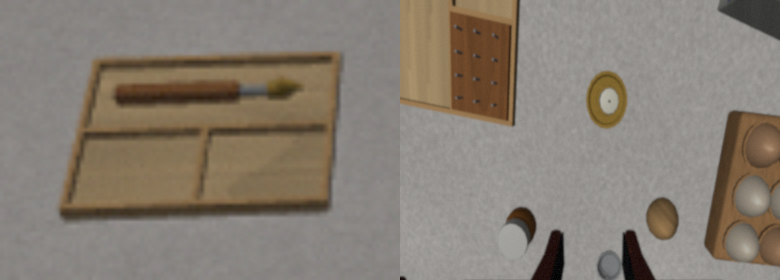

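The left half shows the stylus lying in the long bay. The right half shows the candle at full-frame px ~(282,100), i.e. world (0.670, 0.2316). I'll grip it with the true tip height at 27 mm.

Emit:
jog_arm([
  [[0, 0, 0, 20, 5, 5, 0], [0, 0, 0, 55, 13, 15, 0], [0, 0, 0, 75, 18, 40, 0], [0, 0, 0, 79, 18.5, 75, 0], [0, 0, 0, 79, 18.5, 105, 0], [0, 0, 0, 79, 18.5, 130, 0], [0, 0, 0, 79, 18.5, 145, 0], [0, 0, 0, 79, 18.5, 152, 0], [0, 0, 0, 79, 18.5, 152, 0], [0, 0, 0, 79, 18.5, 152, 0], [0, 0, 0, 79, 18.5, 152, -1], [0, 0, 0, 79, 18.5, 152, -1], [0, 0, 0, 79, 18.5, 152, -1], [0, 0, 0, 79, 18.5, 152, -1], [0, 0, 0, 79, 18.5, 152, -1], [0, 0, 0, 79, 18.5, 152, -1]],
], newtons=20)

```text
t: 11.75
ee_pos: [0.6705, 0.2318, 0.0059]
tcp_rot: [0.675, 0.738, 0.0, 0.0]
wrist_force: [0.2, 0.3, 4.5]
width: 0.0217
gripper_force: 20.0
```

```bash
python3 - <<'E'
from h import *
x,y=tray(*WX,38,46); z=ctrl.get_state()["ee_pos"][2]; go((.67,.23,z+.1,95),(x,y,z+.09,98.9),(x,y,z+.005,98.9))
E
```

```text
now [0.6705 0.2318 0.0059] yaw 95.1 t 11.8
row [0, 0, np.float64(0.1), -1.7, -0.7, -100.0]
row [0, 0, np.float64(-3.8), -472.6, -240.0, -90.0]
row [0, 0, np.float64(-3.8), -472.6, -240.0, -5.0]
```

Emit:
jog_arm([
  [[0, 0, 0, 0, 0, -8, -1], [0, 0, 0, 0, 0, -28, -1], [0, 0, 0, 0, 0, -55, -1], [0, 0, 0, -10, -5, -80, -1], [0, 0, 0, -30, -15, -95, -1], [0, 0, -1, -58, -29, -100, -1], [0, 0, -1, -92, -47, -100, -1], [0, 0, -2, -128, -65, -100, -1], [0, 0, -2, -164, -83, -100, -1], [0, 0, -3, -200, -101, -100, -1], [0, 0, -3, -236, -120, -100, -1], [0, 0, -4, -272, -138, -100, -1], [0, 0, -4, -308, -156, -100, -1], [0, 0, -4, -344, -175, -100, -1], [0, 0, -4, -380, -193, -100, -1], [0, 0, -4, -416, -211, -100, -1], [0, 0, -4, -444, -226, -100, -1], [0, 0, -4, -462, -235, -100, -1], [0, 0, -4, -471, -239, -95, -1], [0, 0, -4, -473, -240, -85, -1]],
])

```text
t: 13.75
ee_pos: [0.4734, -0.2617, 0.09]
tcp_rot: [0.649, 0.761, 0.0, 0.0]
wrist_force: [0.5, -0.3, -1.9]
width: 0.0217
gripper_force: 20.0
```

```bash
python3 - <<'E'
from h import *
x,y=tray(*WX,38,46); z=.0059; go((x,y,z+.005,98.9)); s=ctrl.get_state(); print(s["width"],s["wrist_force"])
E
```

```text
now [ 0.4734 -0.2617  0.09  ] yaw 99.1 t 13.8
row [0, 0, np.float64(0.2), 1.3, 0.5, 79.1]
0.02172138864094787 [ 0.48427046 -0.29094022 -1.90233748]
```

Emit:
jog_arm([
  [[0, 0, 0, 1, 0, 10, -1], [0, 0, 0, 1, 0, 26, -1], [0, 0, 0, 1, 0, 43, -1], [0, 0, 0, 1, 0, 57, -1], [0, 0, 0, 1, 0, 67, -1], [0, 0, 0, 1, 0, 73, -1], [0, 0, 0, 1, 0, 76, -1], [0, 0, 0, 1, 0, 78, -1], [0, 0, 0, 1, 0, 78.7, -1], [0, 0, 0, 1, 0, 78.7, -1]],
])

```text
t: 14.75
ee_pos: [0.4735, -0.2601, 0.0119]
tcp_rot: [0.649, 0.761, 0.0, 0.0]
wrist_force: [0.2, 0.3, -0.5]
width: 0.022
gripper_force: 20.0
```

```bash
python3 - <<'E'
from h import *
s=ctrl.get_state(); print(s["wrist_force"]); go((.62,-.28,.15,100))
E
```

```text
[ 0.15853727  0.28150042 -0.49611979]
now [ 0.4735 -0.2601  0.0119] yaw 99.1 t 14.8
row [0, 0, np.float64(-0.9), -42.8, 141.4, -138.1]
```

Emit:
jog_arm([
  [[0, 0, 0, 0, 0, 1, -1], [0, 0, 0, 0, 0, 1, -0.45], [0, 0, 0, 0, 0, 1, -0.2], [0, 0, 0, 0, 0, 1, 0], [0, 0, 0, 0, 0, -10, 0], [0, 0, 0, 0, 0, -35, 0], [0, 0, 0, 0, 0, -70, 0], [0, 0, 0, 0, 0, -110, 0], [0, 0, 0, -12, 40, -138, 0.3], [0, 0, 0, -24, 80, -138, 0.3], [0, 0, 0, -35, 120, -138, 0.3], [0, 0, 0, -42, 145, -138, 0.3], [0, 0, 0, -44, 155, -138, 0.3], [0, 0, 0, -44, 155, -138, 0.3], [0, 0, 0, -44, 155, -138, 0.3]],
])

```text
t: 16.25
ee_pos: [0.6331, -0.2787, 0.1497]
tcp_rot: [0.649, 0.761, -0.0, 0.0]
wrist_force: [-0.7, -0.8, -0.6]
width: 0.0574
gripper_force: 0.0
```

```bash
python3 - <<'E'
from h import *
im,d,p=snap("wrist","w7"); W=cloud("wrist",d,p); go((.656,-.199,.15,158.8))
m=(W[...,2]>.022)&(W[...,2]<.03)&(np.hypot(W[...,0]-.656,W[...,1]+.199)<.06)
fitrect(m,.026,p,"bees"); 
W2=W
m=(W[...,2]>.060)&(W[...,2]<.075)&(np.hypot(W[...,0]-.474,W[...,1]+.26)<.03); print("candle",m.sum(),W[m].mean(0) if m.any() else 0)
ims,ds,ps=snap("scene","sc7"); Ws=cloud("scene",ds,ps)
m=(Ws[...,2]>.058)&(np.hypot(Ws[...,0]-.474,Ws[...,1]+.26)<.03); print("candle sc",m.sum(),Ws[m].mean(0) if m.any() else 0,Ws[m][:,2].max(), tray(*WX,38,46))
E
```

```text
now [ 0.6328 -0.2788  0.15  ] yaw 99.1 t 16.3
row [0, 0, np.float64(-59.7), 75.2, 35.5, -0.0]
bees 2271 rect [ 653.2 -200.2] [35.6 53.5] 68.6 px [262  73] [327 133]
candle 609 [ 0.47555792 -0.25944274  0.06669939]
candle sc 351 [ 0.48253536 -0.24963553  0.42721616] 0.5068672193012732 (np.float64(0.4737257971294613), np.float64(-0.2603748514952283))
```

Emit:
jog_arm([
  [[0, 0, -8, 12, 5, 5, 0.3], [0, 0, -16, 27, 12, 15, 0.3], [0, 0, -24, 42, 18, 30, 0.3], [0, 0, -32, 56, 24, 45, 0.3], [0, 0, -40, 68, 30, 60, 0.3], [0, 0, -48, 73, 32, 75, 0.3], [0, 0, -56, 74.5, 32.5, 90, 0.3], [0, 0, -59.5, 74.5, 32.5, 105, 0.3], [0, 0, -59.5, 74.5, 32.5, 125, 0.3], [0, 0, -59.5, 74.5, 32.5, 143, 0.3], [0, 0, -59.5, 74.5, 32.5, 156, 0.3], [0, 0, -59.5, 74.5, 32.5, 163, 0.3], [0, 0, -59.5, 74.5, 32.5, 163, 0.3], [0, 0, -59.5, 74.5, 32.5, 163, 0.3], [0, 0, -59.5, 74.5, 32.5, 163, -1], [0, 0, -59.5, 74.5, 32.5, 163, -1], [0, 0, -59.5, 74.5, 32.5, 163, -1], [0, 0, -59.5, 74.5, 32.5, 163, -1], [0, 0, -59.5, 74.5, 32.5, 163, -1]],
], newtons=15)

```text
t: 18.25
ee_pos: [0.6539, -0.2002, -0.013]
tcp_rot: [0.185, 0.983, -0.0, 0.001]
wrist_force: [0.2, 0.9, 3.4]
width: 0.0358
gripper_force: 15.0
```

```bash
python3 - <<'E'
from h import *
x,y=tray(*WX,38,-46); z=ctrl.get_state()["ee_pos"][2]; go((x,y,z+.1,98.9))
E
```

```text
now [ 0.6539 -0.2002 -0.013 ] yaw 158.6 t 18.2
row [0, 0, np.float64(59.7), 99.5, -201.2, -100.0]
```

Emit:
jog_arm([
  [[0, 0, 0, 0, 0, -8, -1], [0, 0, 0, 0, 0, -28, -1], [0, 0, 4, 3, -6, -55, -1], [0, 0, 12, 13, -26, -80, -1], [0, 0, 20, 27, -54, -95, -1], [0, 0, 28, 42, -85, -100, -1], [0, 0, 36, 57, -116, -100, -1], [0, 0, 44, 73, -147, -100, -1], [0, 0, 52, 87, -176, -100, -1], [0, 0, 58, 96, -194, -97, -1], [0, 0, 59.7, 99.5, -201, -85, -1], [0, 0, 59.7, 99.5, -201, -65, -1], [0, 0, 59.7, 99.5, -201, -47, -1], [0, 0, 59.7, 99.5, -201, -31, -1], [0, 0, 59.7, 99.5, -201, -19, -1], [0, 0, 59.7, 99.5, -201, -11, -1], [0, 0, 59.7, 99.5, -201, -7, -1], [0, 0, 59.7, 99.5, -201, -5.5, -1], [0, 0, 59.7, 99.5, -201, -5, -1], [0, 0, 59.7, 99.5, -201, -5, -1]],
])

```text
t: 20.25
ee_pos: [0.488, -0.3513, -0.008]
tcp_rot: [0.65, 0.76, -0.0, 0.001]
wrist_force: [0.3, -0.6, -0.5]
width: 0.0358
gripper_force: 15.0
```

```bash
python3 - <<'E'
from h import *
x,y=tray(*WX,38,-46); s=ctrl.get_state(); print(s["wrist_force"],s["width"]); go((x,y,-.0085,98.9),(.66,-.10,.15,87))
E
```

```text
[ 0.32498948 -0.58568412 -0.51421121] 0.03578129582350919
now [ 0.488  -0.3513 -0.008 ] yaw 98.9 t 20.2
row [0, 0, np.float64(0.0), 0.0, -0.0, 0.5]
row [0, 0, np.float64(11.9), 221.5, 208.9, -158.0]
```

Emit:
jog_arm([
  [[0, 0, 0, 0, 0, 0.5, -1], [0, 0, 0, 0, 0, 0.5, 0], [0, 0, 0, 0, 0, 0.5, 0], [0, 0, 0, 0, 0, 0.5, 0], [0, 0, 0, 0, 0, -15, 0], [0, 0, 0, 0, 0, -50, 0], [0, 0, 0, 0, 0, -95, 0], [0, 0, 2, 15, 18, -135, 0], [0, 0, 4, 40, 47, -158, 0], [0, 0, 6, 68, 80, -158, 0], [0, 0, 8, 98, 116, -158, 0], [0, 0, 10, 128, 151, -158, 0], [0, 0, 12, 158, 187, -158, 0], [0, 0, 12, 182, 215, -158, 0], [0, 0, 12, 194, 230, -158, 0], [0, 0, 12, 197, 233, -158, 0], [0, 0, 12, 197, 233, -158, 0], [0, 0, 12, 197, 233, -158, 0]],
])

```text
t: 22.05
ee_pos: [0.6867, -0.1214, 0.15]
tcp_rot: [0.726, 0.688, -0.0, 0.0]
wrist_force: [-0.4, 0.7, 0.7]
width: 0.0438
gripper_force: 0.0
```

```bash
python3 - <<'E'
from h import *
im,d,p=snap("wrist","w8"); handle(im,d,p,near=(.689,-.039)); go((.69,-.02,.15,87))
ims,_,_=snap("scene","sc8")
cv2.imwrite("pics/sc8c.png",np.hstack([cv2.resize(ims[130:200,100:200],None,fx=4,fy=4)[:280],cv2.resize(im[:280],(380,280))]))
E
```

```text
handle 1133 rect [690.1 -38.4] [91.3 11.3] 87.5 px [252  42] [264 142]
now [ 0.6866 -0.1216  0.15  ] yaw 86.8 t 22.1
row [0, 0, np.float64(-0.2), 101.6, -2.2, -0.0]
```

View pics/sc8c.png

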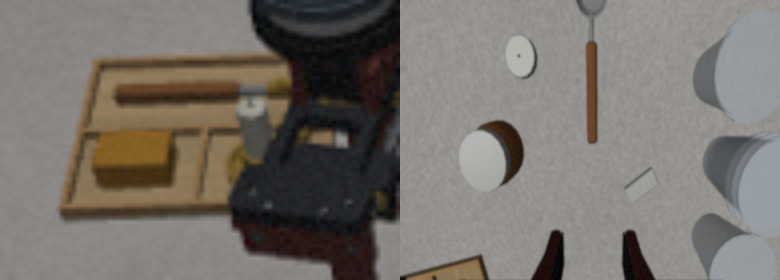

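The left half shows the stylus, beeswax and candle (partly hidden by the arm) in their bays. The right half shows the spoon handle at full-frame px (252..264, 42..142) and the cups to the right, so I'll check the cups' clearance from the gripper body.

```bash
python3 - <<'E'
from h import *
z=np.load("w8.npz"); W=cloud("wrist",z["d"],ctrl.camera_params("wrist"))
m=(W[...,2]>.04)&(W[...,1]>-.09)&(W[...,1]<.06)&(W[...,0]>.70); print(m.sum(), W[m].min(0) if m.any() else 0, W[m].max(0) if m.any() else 0)
E
```

```text
12860 [ 0.71155521 -0.08999919  0.04008279] [0.88026326 0.00841196 0.27865387]
```

```bash
python3 - <<'E'
from h import *
z=np.load("w8.npz"); W=cloud("wrist",z["d"],ctrl.camera_params("wrist"))
for y in np.arange(-.09,.03,.015):
    m=(W[...,2]>.04)&(W[...,2]<.13)&(W[...,1]>y)&(W[...,1]<y+.015)&(W[...,0]>.70)
    if m.sum()>5: print(y.round(3),m.sum(),np.percentile(W[m][:,0],1).round(3),W[m][:,2].max().round(3))
E
```

```text
-0.09 1342 0.841 0.112
-0.075 553 0.827 0.087
-0.06 1851 0.816 0.088
-0.045 2187 0.812 0.088
-0.03 2192 0.812 0.088
-0.015 1874 0.816 0.088
0.0 642 0.827 0.088
```

Emit:
jog_arm([
  [[0, 0, -0.7, 20, 0, 5, 0], [0, 0, -0.7, 55, -1, 20, 0], [0, 0, -0.7, 90, -1, 50, 0], [0, 0, -0.7, 102.5, -1.3, 90, 0], [0, 0, -0.7, 102.5, -1.3, 125, 0], [0, 0, -0.7, 102.5, -1.3, 150, 0], [0, 0, -0.7, 102.5, -1.3, 163, 0], [0, 0, -0.7, 102.5, -1.3, 168, 0], [0, 0, -0.7, 102.5, -1.3, 168, 0], [0, 0, -0.7, 102.5, -1.3, 168, -1], [0, 0, -0.7, 102.5, -1.3, 168, -1], [0, 0, -0.7, 102.5, -1.3, 168, -1], [0, 0, -0.7, 102.5, -1.3, 168, -1], [0, 0, -0.7, 102.5, -1.3, 168, -1], [0, 0, -0.7, 102.5, -1.3, 168, -1]],
])

```text
t: 23.65
ee_pos: [0.6918, -0.0179, -0.018]
tcp_rot: [0.722, 0.692, 0.0, 0.0]
wrist_force: [-1.1, 0.1, 3.3]
width: 0.0139
gripper_force: 15.0
```

```bash
python3 - <<'E'
from h import *
go((.47,.21,.15,86.5))
E
```

```text
now [ 0.6918 -0.0179 -0.018 ] yaw 87.6 t 23.6
row [0, 0, np.float64(1.1), 218.5, -231.0, -168.0]
```

Emit:
jog_arm([
  [[0, 0, 0, 0, 0, -8, -1], [0, 0, 0, 0, 0, -28, -1], [0, 0, 0, 0, 0, -60, -1], [0, 0, 0, 8, -10, -95, -1], [0, 0, 0, 24, -31, -125, -1], [0, 0, 1, 46, -59, -150, -1], [0, 0, 1, 70, -90, -168, -1], [0, 0, 1, 94, -121, -168, -1], [0, 0, 1, 118, -152, -168, -1], [0, 0, 1, 142, -183, -168, -1], [0, 0, 1, 164, -211, -168, -1], [0, 0, 1, 175, -225, -168, -1], [0, 0, 1, 178, -230, -168, -1], [0, 0, 1, 178, -230, -168, -1], [0, 0, 1, 178, -230, -168, -1]],
])

```text
t: 25.15
ee_pos: [0.4698, 0.1689, 0.1493]
tcp_rot: [0.728, 0.686, -0.0, 0.0]
wrist_force: [-0.0, -0.2, -0.3]
width: 0.0138
gripper_force: 15.0
```

```bash
python3 - <<'E'
from h import *
im,d,p=snap("wrist","w9"); W=cloud("wrist",d,p); go((.47,.21,.15,86.5))
m=(W[...,2]>.003)&(W[...,2]<.04)&(np.abs(W[...,0]-.472)<.12)&(np.abs(W[...,1]-.293)<.12)
fitrect(m,.013,p,"tray")
m2=m&(W[...,2]>.010)&(W[...,2]<.016); fitrect(m2,.013,p,"walls")
s=ctrl.get_state(); R=Ro.from_quat(s["tcp_rot"]).as_matrix(); T=(W-s["ee_pos"])@R*1000
h=(np.abs(T[...,1])<25)&(T[...,0]>0)&(T[...,0]<100)&(W[...,2]>.1)&(W[...,2]<.2)&(T[...,2]>-30); print("spoon",T[h].min(0),T[h].max(0))
E
```

```text
now [0.4698 0.1688 0.1491] yaw 86.6 t 25.2
row [0, 0, np.float64(0.1), 41.2, -2.3, -0.9]
tray 21036 rect [468.3 265.6] [132.3 160.2] 86.5 px [161   0] [341 149]
walls 1836 rect [506.8 263.3] [132.3  83.1] 86.5 px [248   0] [341 149]
spoon [  0.31950593 -19.90870267 -29.99921015] [ 85.29211025  19.9208856  -19.52969996]
```

View pics/w9.png

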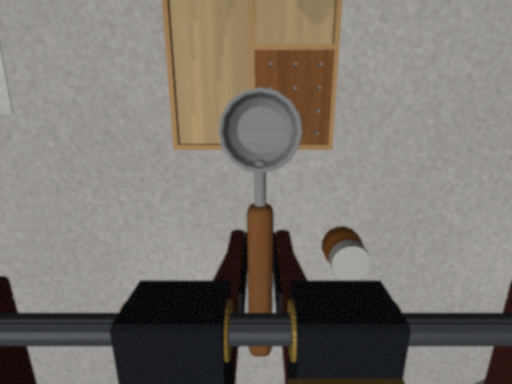

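The spoon is held straight with its bowl at (260,130). The dyeing tray's near edge is at row 149, which puts its centre at (470.1, 294.4) with yaw -3.5°.

```bash
echo 'DY=((.4701,.2944),-3.5)' >> h.py; python3 - <<'E'
from h import *
x,y=tray(*DY,-39,-9); go((x,y,-.0125,86.5))
E
```

```text
now [0.4698 0.1688 0.1491] yaw 86.6 t 25.2
row [0, 0, np.float64(0.1), 116.5, -46.3, 161.6]
```

Emit:
jog_arm([
  [[0, 0, 0, 15, -6, 5, -1], [0, 0, 0, 42, -17, 15, -1], [0, 0, 0, 72, -29, 30, -1], [0, 0, 0, 98, -39, 50, -1], [0, 0, 0, 112, -45, 75, -1], [0, 0, 0, 116.5, -46.5, 100, -1], [0, 0, 0, 116.5, -46.5, 122, -1], [0, 0, 0, 116.5, -46.5, 140, -1], [0, 0, 0, 116.5, -46.5, 151, -1], [0, 0, 0, 116.5, -46.5, 158, -1], [0, 0, 0, 116.5, -46.5, 161, -1], [0, 0, 0, 116.5, -46.5, 162, -1], [0, 0, 0, 116.5, -46.5, 162, -1], [0, 0, 0, 116.5, -46.5, 162, -0.3], [0, 0, 0, 116.5, -46.5, 162, -0.3], [0, 0, 0, 116.5, -46.5, 162, -0.3]],
])

```text
t: 26.8
ee_pos: [0.4297, 0.2888, -0.0122]
tcp_rot: [0.728, 0.686, 0.0, 0.0]
wrist_force: [-0.1, 0.3, -0.2]
width: 0.0302
gripper_force: 0.0
```

```bash
python3 - <<'E'
from h import *
print(ctrl.get_state()["wrist_force"],ctrl.get_state()["width"]); go((.56,.005,.15,87))
E
```

```text
[-0.11030665  0.30317537 -0.18648678] 0.03019086904614985
now [ 0.4297  0.2888 -0.0122] yaw 86.6 t 26.8
row [0, 0, np.float64(-0.4), -275.6, 146.8, -162.2]
```

Emit:
jog_arm([
  [[0, 0, 0, 0, 0, -10, -0.3], [0, 0, 0, 0, 0, -40, -0.3], [0, 0, 0, 0, 0, -85, 0.4], [0, 0, 0, 0, 0, -130, 0.4], [0, 0, 0, -20, 11, -162, 0.4], [0, 0, 0, -55, 29, -162, 0.4], [0, 0, 0, -95, 51, -162, 0.4], [0, 0, 0, -135, 72, -162, 0.4], [0, 0, 0, -175, 93, -162, 0.4], [0, 0, 0, -215, 115, -162, 0.4], [0, 0, 0, -250, 133, -162, 0.4], [0, 0, 0, -270, 144, -162, 0.4], [0, 0, 0, -276, 147, -162, 0.4], [0, 0, 0, -276, 147, -162, 0.4], [0, 0, 0, -276, 147, -162, 0.4]],
])

```text
t: 28.3
ee_pos: [0.5597, 0.0055, 0.1498]
tcp_rot: [0.727, 0.686, 0.0, -0.0]
wrist_force: [-0.6, -0.0, -0.2]
width: 0.0615
gripper_force: 0.0
```

```bash
python3 - <<'E'
from h import *
im,d,p=snap("wrist","w10"); W=cloud("wrist",d,p)
m=(W[...,2]>.046)&(W[...,2]<.056)&(np.hypot(W[...,0]-.558,W[...,1]-.085)<.05); fitrect(m,.05,p,"jar"); print(W[m].mean(0))
go((.558,.085,.15,86.5))
ims,_,_=snap("side","sd10"); cv2.imwrite("pics/sd10c.png",cv2.resize(ims[220:330,110:290],None,fx=3,fy=3))
E
```

```text
jar 1740 rect [555.8  85. ] [38.5 38.5] 86.6 px [227  75] [272 122]
[0.55608098 0.08533803 0.05039368]
now [0.5596 0.0058 0.1497] yaw 86.7 t 28.4
row [0, 0, np.float64(0.2), 79.0, -6.2, -0.3]
```

View pics/sd10c.png

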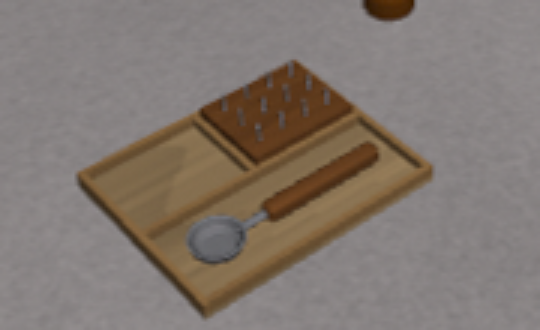

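The side view shows the spoon lying in the dyeing tray's long bay, bowl at (215,238), with the free square bay empty.

Emit:
jog_arm([
  [[0, 0, 0, 20, -2, 5, 0.4], [0, 0, 0, 50, -5, 15, 0.4], [0, 0, 0, 73, -8, 40, 0.4], [0, 0, 0, 79, -8.3, 75, 0.4], [0, 0, 0, 79, -8.3, 108, 0.4], [0, 0, 0, 79, -8.3, 135, 0.4], [0, 0, 0, 79, -8.3, 150, 0.4], [0, 0, 0, 79, -8.3, 157.5, 0.4], [0, 0, 0, 79, -8.3, 157.5, 0.4], [0, 0, 0, 79, -8.3, 157.5, 0.4], [0, 0, 0, 79, -8.3, 157.5, -1], [0, 0, 0, 79, -8.3, 157.5, -1], [0, 0, 0, 79, -8.3, 157.5, -1], [0, 0, 0, 79, -8.3, 157.5, -1], [0, 0, 0, 79, -8.3, 157.5, -1]],
], newtons=20)

```text
t: 29.9
ee_pos: [0.5569, 0.0838, -0.0072]
tcp_rot: [0.728, 0.686, 0.001, 0.0]
wrist_force: [-0.5, 0.4, 5.8]
width: 0.0427
gripper_force: 20.0
```

```bash
python3 - <<'E'
from h import *
x,y=tray(*DY,38,46); s=ctrl.get_state(); go((x,y,s["ee_pos"][2]+.1,86.5))
E
```

```text
now [ 0.5569  0.0838 -0.0072] yaw 86.6 t 29.9
row [0, 0, np.float64(0.1), 251.0, -60.9, -100.0]
```

Emit:
jog_arm([
  [[0, 0, 0, 0, 0, -8, -1], [0, 0, 0, 0, 0, -28, -1], [0, 0, 0, 0, 0, -55, -1], [0, 0, 0, 12, -3, -80, -1], [0, 0, 0, 35, -8, -95, -1], [0, 0, 0, 68, -16, -100, -1], [0, 0, 0, 104, -25, -100, -1], [0, 0, 0, 140, -34, -100, -1], [0, 0, 0, 176, -43, -100, -1], [0, 0, 0, 210, -51, -100, -1], [0, 0, 0, 236, -57, -100, -1], [0, 0, 0, 248, -60, -92, -1], [0, 0, 0, 251, -61, -75, -1], [0, 0, 0, 251, -61, -56, -1], [0, 0, 0, 251, -61, -38, -1], [0, 0, 0, 251, -61, -24, -1], [0, 0, 0, 251, -61, -14, -1], [0, 0, 0, 251, -61, -8, -1], [0, 0, 0, 251, -61, -5.5, -1], [0, 0, 0, 251, -61, -5.5, -1]],
])

```text
t: 31.9
ee_pos: [0.5107, 0.338, -0.0019]
tcp_rot: [0.728, 0.686, 0.001, 0.0]
wrist_force: [-0.3, -0.6, -0.3]
width: 0.0427
gripper_force: 20.0
```

```bash
python3 - <<'E'
from h import *
x,y=tray(*DY,38,46); s=ctrl.get_state(); print(s["wrist_force"],s["width"]); go((x,y,-.0022,86.5))
E
```

```text
[-0.26295646 -0.62057409 -0.28879278] 0.04265288453919823
now [ 0.5107  0.338  -0.0019] yaw 86.6 t 31.9
row [0, 0, np.float64(0.1), -0.0, 0.1, 0.3]
```

Now I'll lower 0.5 mm, release, rise, and back the arm away for a clear view.

Emit:
jog_arm([
  [[0, 0, 0, 0, 0, 0.5, -1], [0, 0, 0, 0, 0, 0.5, 0.1], [0, 0, 0, 0, 0, 0.5, 0.3], [0, 0, 0, 0, 0, 0.5, 0.4], [0, 0, 0, 0, 0, 0.5, 0.4], [0, 0, 0, 0, 0, -10, 0.4], [0, 0, 0, 0, 0, -35, 0.4], [0, 0, 0, 0, 0, -75, 0.4], [0, 0, 0, 0, 0, -120, 0.4], [0, 0, 0, -10, 0, -150, 0.4], [0, 0, 0, -40, 0, -150, 0.4], [0, 0, 0, -80, 0, -150, 0.4], [0, 0, 0, -120, 0, -150, 0.4], [0, 0, 0, -150, 0, -150, 0.4], [0, 0, 0, -160, 0, -150, 0.4], [0, 0, 0, -160, 0, -150, 0.4]],
])

```text
t: 33.5
ee_pos: [0.501, 0.1775, 0.1483]
tcp_rot: [0.728, 0.685, 0.001, 0.0]
wrist_force: [-0.3, 0.1, 0.2]
width: 0.0614
gripper_force: 0.0
```

```bash
python3 - <<'E'
from h import *
im,d,p=snap("wrist","w11"); ims,_,_=snap("scene","sc11"); sd,_,_=snap("side","sd11")
A=cv2.resize(ims[130:250,100:400],(780,312)); B=np.hstack([cv2.resize(im[:280],(390,288)),cv2.resize(sd[150:330,110:354],(390,288))])
cv2.imwrite("pics/fin.png",np.vstack([A,B]))
W=cloud("wrist",d,p); m=(W[...,2]>.05)&(W[...,2]<.06)&(np.hypot(W[...,0]-.51,W[...,1]-.338)<.04); print(W[m].mean(0))
E
```

```text
[0.51013797 0.32499931 0.05502167]
```

View pics/fin.png

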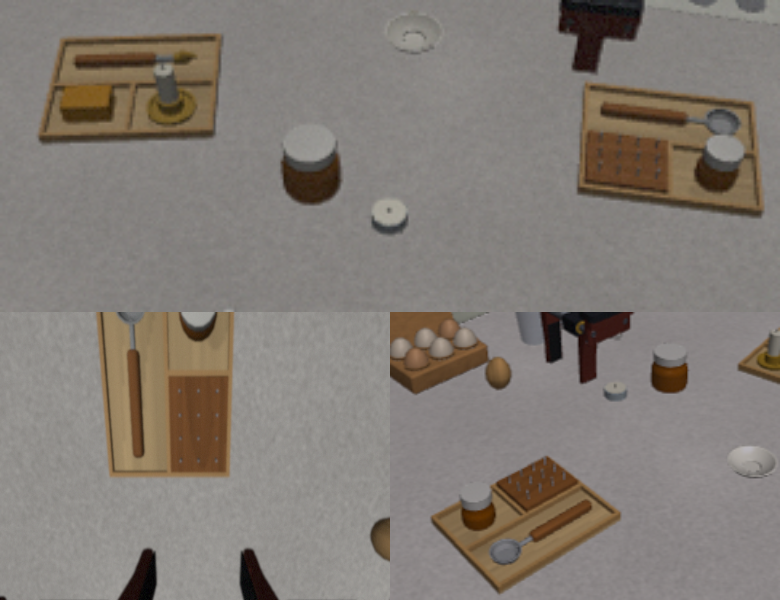

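The final view shows all five items in their bays, both jars and the candle upright, and the large jar where it was. Candle top reads 66.7 mm and jar top 55 mm, both as expected on the tray floor.

```bash
python3 -c "
from station import ctrl
print(ctrl.hand_in())"
```

```text
the job is handed in; nothing more can be done
None
```

Both trays are made up as asked, the large jar was left where it stood, and the job was handed in at about 34 s of the 128 s allowed.

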